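# Build up the edge burnisher's wheel stack

## Task

Fit the edge burnisher: thread the parts onto its upright shaft one at a time, first the large wooden wheel, then the short steel sleeve, then the small wooden wheel, and last the brass cap over the end of the shaft. Each must sit fully down on the one below. The long steel sleeve, the jar and the hammer are not needed: leave them where they are.

Things in the scene. Friction and masses are not known exactly. Their poses are not given: they have to be found in the camera images.
- burnisher: the burnisher, fixed to the bench: a low green round motor pot, 110 mm across, with its upper face 50 mm above the bench, a small switch on its side, and an upright bright steel shaft in its middle. Origin on the bench on the shaft's axis; z up along the shaft.
- shoulder (a point): the seat on the burnisher: centre of the flat shoulder (a disc 30 mm across, 4 mm above the pot's upper face), 54 mm above the bench. The shaft, 14 mm in diameter, rises 64 mm from here to its tip; its last 7 mm taper to 8 mm across. z up along the shaft.
- wheel_large: large pale wooden wheel lying flat: 64 mm across, 20 mm high, with a plain 22 mm through bore and a 6 mm wide, 4 mm deep groove round the middle of its rim. Origin in the middle of its underside; z up along the bore. About 45 g.
- sleeve_short: short steel sleeve standing upright: 36 mm across, 16 mm high, 22 mm through bore. Origin in the middle of its underside; z up along the bore. About 80 g.
- wheel_small: small pale wooden wheel lying flat: 44 mm across, 18 mm high, 22 mm through bore, a 6 mm wide, 3 mm deep groove round the middle of its rim. Origin in the middle of its underside; z up along the bore. About 20 g.
- cap: brass cap standing mouth down: 32 mm across, 24 mm high, closed on top with a bevelled edge (the straight side is 20 mm high); from below a blind bore 22 mm wide and 15 mm deep. Origin in the middle of its underside; z up. About 90 g.
- sleeve_long: long steel sleeve standing upright: 36 mm across, 42 mm high, 22 mm bore; not needed, to be left alone. Origin in the middle of its underside.
- jar: amber glass jar with a black lid, 60 mm across and 75 mm high, to be left alone. Origin in the middle of its underside.
- hammer: hammer lying on the bench, about 260 mm long, to be left alone. Origin at its underside, about the middle of its length.

How it is judged (in metres and radians):
On the way, in this order (a step that is already met when the one before it is completed fails the run):
1. the large wheel is on the shaft, down on the shoulder (horizontal distance between wheel_large and shoulder below 0.006 m and z of wheel_large in the frame of shoulder between -0.003 and 0.003 m and angle between wheel_large's own z axis and vertical below 0.08 rad), for 0.2 s.
2. the short sleeve is on the shaft, down on the large wheel (horizontal distance between sleeve_short and shoulder below 0.006 m and z of sleeve_short in the frame of shoulder between 0.017 and 0.023 m and angle between sleeve_short's own z axis and vertical below 0.08 rad), for 0.2 s.
3. the small wheel is on the shaft, down on the short sleeve (horizontal distance between wheel_small and shoulder below 0.006 m and z of wheel_small in the frame of shoulder between 0.033 and 0.039 m and angle between wheel_small's own z axis and vertical below 0.08 rad), for 0.2 s.
4. the cap is over the shaft's end, down on the small wheel (horizontal distance between cap and shoulder below 0.006 m and z of cap in the frame of shoulder between 0.051 and 0.057 m and angle between cap's own z axis and vertical below 0.08 rad), for 0.2 s.
At the end, for the whole second after the job is handed in: Large wheel, short sleeve, small wheel and cap are on the shaft in that order from below, each upright (within 0.08 rad), within 6 mm of the shaft's axis and within 3 mm of its height when seated (undersides 0, 20, 36 and 54 mm above the shoulder), at rest and released (all of step 1 and all of step 2 and all of step 3 and all of step 4 and linear speed of each of wheel_large, sleeve_short, wheel_small, cap below 0.02 m/s); the robot touches nothing.
It fails at once if the long sleeve is shifted by more than 25 mm (distance of sleeve_long from where it was at the start of the episode above 0.025 m).
It fails at once if the jar is shifted by more than 25 mm (distance of jar from where it was at the start of the episode above 0.025 m).
It fails at once if the hammer is shifted by more than 25 mm (distance of hammer from where it was at the start of the episode above 0.025 m).
It also fails if it takes over 96 s, if anything falls off the work surface, if the arm or the gripper's body presses on something with over 40 N, if the wrist force passes 120 N, or if a joint passes its speed limit or range.

## Robot

A 6-joint arm with a two-finger parallel gripper is mounted at the origin on the work surface. World frame = base frame: x ahead of the robot, y to its left, z up, the work surface at z = 0. Lengths are in m, angles in degrees, forces in N, time in s.
With the tool pointing down it reaches from about 0.4 to 0.825 m from the base axis. Payload 7 kg.
Tool frame: the origin (TCP) lies on the centre line of the jaws, within the pads' length; the fingertips stand 19 mm ahead of it and the grasp point (between the pads) is the TCP (r.tip_extent is the distance from the TCP to the fingertips, in m); z points along the fingers, y is the line along which they close (so a half turn about z gives the same grasp; the last joint's range is limited). The gripper opens to 88 mm and grips with 3 to 60 N. Pads are 19 mm wide; open, the fingers measure 130 mm over their backs; the gripper's body (78 mm by 193 mm) begins 47 mm behind the grasp point.
Start: joints at [-54.024, 20.546, 0.682, 0, -70.136, -16.507], TCP at [0.225, -0.636, 0.246] pointing down, gripper open.
Joint ranges: [-176.03, 176.03], [-82.01, 121.73], [-58.28, 71.71], [-173.87, 95.51], [-174.79, -0.11], [-173.66, 173.66]. Speed limits (degrees/s): [136.94, 136.94, 172.46, 180, 180, 180].

## Interface

Orientations are given as [roll, pitch, yaw] about the fixed x, y, z axes, in that order (R = Rz(yaw) Ry(pitch) Rx(roll)).
In Python, from plant import r gives the robot as it stands. The module is installed in compiled form; this text tells all that it offers.
- The arm moves only by the tool jog_arm, never from a script. Its argument "deltas" is a list that holds one entry, the list of rows, each a list of 5 numbers: the opening, from -1 (shut) to 1 (fully open), then the shift along the world's x, y, z in cm, then the turn about the world's z in rad. In form: [[[claw, dx, dy, dz, turn], ...]]. A call has 1 to 8 rows; each row shifts and turns the commanded pose from where the row before left it; what a row does not reach is not made up. A row lasts 1/8 s, in which the tool goes at most 62.5 mm and 10.7 degrees, less where a joint would pass 70% of its speed; a pose out of reach is approached as far as the arm can. A call with a gripper value outside its range is refused whole. The fingers move at their own pace and stop on an object; "force" is the grip in N (left out, the last holds). Time passes only in rows, so rows that do not move let the fingers close. It gives the time, the measured TCP pose, the force, the opening and the grip force at its end, in the units of the state.
- r.get_state(): the state, without advancing time (a new reading comes with each control period).
- r.capture(name): name is "side" or "top"; returns the picture (384x512x3 uint8, blue, green, red); there is no depth.
- r.camera_info(name): a dict with "fx", "fy", "cx", "cy" (pixels), "view" (4x4, takes a point from world to camera coordinates). Camera axes: x right, y up, looking along -z (the intrinsics and any distortion apply to the point x, -y, -z); pixel columns grow to the right and rows downward; lengths in m; the calibration is good to about 2 mm. A picture is of the moment at which its call begins. camera_info takes no time and is no camera call.
- r.close_job(): hands the job in; it is judged then, once.
The state is a dict: "time_s": time; "joints": joint angles; "qd": joint speeds; "joint_torque": joint torques, N m; "tcp_pos": TCP position; "eef_rot": TCP orientation; "contact_force": force on the tool from outside, world axes, zero at the start; "moment": the same for the moment, N m; "gripper_width": finger opening in m; "gripper_force": force on a finger pad.
Only numpy, scipy, OpenCV 4.12 (cv2) and the standard library are available. Lean on these libraries where they do the work, as an engineer would, in place of code of your own. Each camera call takes 0.05 s, during which the arm holds its last target. There are 200 camera calls.

## Working session

There is one attempt and no reset: what is moved stays moved. The work goes in short steps, Python scripts to look and compute and a tool call to move; the robot and the scene stay as the last step left them, time stands still between calls to the robot, and variables do not carry over. Pictures are saved under pics/ and viewed, at most 14 in all, crops included, and the job is handed in when it is done.

Besides the shell and the picture viewer there is one more tool, called after "Request:" as name(argument=value, ...) on one line, values as JSON. jog_arm: Moves the arm, as the interface text tells. Its arguments: {"type":"object","properties":{"deltas":{"type":"array"},"force":{"type":"number"}},"required":["deltas"]}

```bash
mkdir -p pics; python3 - <<'E'
from plant import r
import cv2
for n in("top","side"):
    i=r.capture(n);cv2.imwrite(f"pics/{n}0.png",i);c=r.camera_info(n);print({k:(v.round(4).tolist() if hasattr(v,'round') and hasattr(v,'tolist') else v) for k,v in c.items()})
s=r.get_state();print(s)
E
```

```text
{'fx': 350.50142268151706, 'fy': 350.50142268151706, 'cx': 246.4669547967922, 'cy': 197.63705734034716, 'view': [[-0.0201, -0.9997, 0.016, 0.0048], [0.9813, -0.0166, 0.1919, -0.5181], [-0.1915, 0.0196, 0.9813, -0.9627], [0.0, 0.0, 0.0, 1.0]]}
{'fx': 395.7943772615309, 'fy': 395.7943772615309, 'cx': 251.03967329756156, 'cy': 189.67095392951003, 'view': [[-0.9861, -0.1659, 0.0109, 0.5229], [0.107, -0.5831, 0.8054, -0.1244], [-0.1272, 0.7953, 0.5927, -1.0559], [0.0, 0.0, 0.0, 1.0]]}
{'time_s': 0.1, 'joints': array([-5.40231664e+01,  2.05866074e+01,  6.39176239e-01, -1.81821665e-02,
       -7.01357401e+01, -1.65045967e+01]), 'qd': array([ 0.06845305, -0.1428224 ,  0.05147125,  0.03496996,  0.00084229,
        0.07605993]), 'joint_torque': array([-2.34384905e-03, -5.84161627e+01,  2.93747878e+01,  7.01560646e+00,
        1.01032850e-02, -6.46753597e-05]), 'tcp_pos': array([ 0.22482852, -0.63602212,  0.24472429]), 'eef_rot': array([ 1.79915399e+02, -7.24145670e-03, -1.60533948e+02]), 'contact_force': array([ 0.31095373,  0.01752664, -0.3611464 ]), 'moment': array([ 0.02842488,  0.00414271, -0.00632663]), 'gripper_force': 0.0, 'gripper_width': 0.08754629164794117}
```

View pics/top0.png

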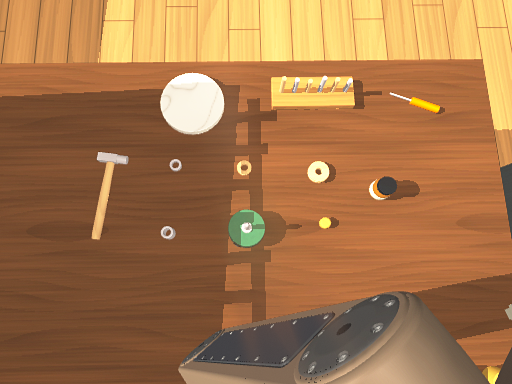

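View pics/side0.png

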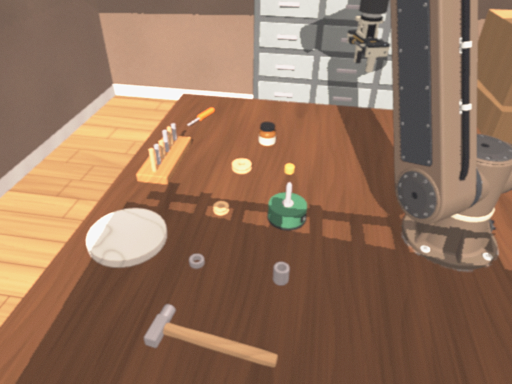

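```bash
cat >h.py <<'E'
import numpy as np,cv2
from plant import r
def ray(n,u,v):
    c=r.camera_info(n);V=np.array(c["view"]);R=V[:3,:3]
    d=R.T@np.array([(u-c["cx"])/c["fx"],-(v-c["cy"])/c["fy"],-1]);return -R.T@V[:3,3],d
def onz(n,u,v,z):
    o,d=ray(n,u,v);return o+d*(z-o[2])/d[2]
def tri(a,b):
    A=np.zeros((3,3));y=np.zeros(3)
    for o,d in(a,b):
        d=d/np.linalg.norm(d);P=np.eye(3)-np.outer(d,d);A+=P;y+=P@o
    return np.linalg.solve(A,y)
def proj(n,p):
    c=r.camera_info(n);q=(np.array(c["view"])@[*p,1])[:3]
    return c["cx"]+c["fx"]*q[0]/-q[2], c["cy"]+c["fy"]*q[1]/q[2]
def blob(img,box,bg):
    # outer contour of what differs from the bench, hull centroid
    x0,y0,x1,y1=box;h=cv2.cvtColor(img[y0:y1,x0:x1],cv2.COLOR_BGR2HSV)
    m=cv2.inRange(h,*map(np.array,bg))
    cs=cv2.findContours(m,0,2)[0];c=cv2.convexHull(max(cs,key=cv2.contourArea))
    M=cv2.moments(c);x,y,w,hh=cv2.boundingRect(c)
    return M["m10"]/M["m00"]+x0,M["m01"]/M["m00"]+y0,w,hh
E
python3 - <<'E'
from h import *
t=cv2.imread("pics/top0.png");s=cv2.imread("pics/side0.png")
pale=((12,50,165),(35,190,255));yel=((22,150,120),(35,255,255));grn=((60,80,30),(95,255,255));gry=((0,0,75),(180,75,255))
L={"wl":(pale,(300,155,336,190),(225,152,258,180),.010),"ws":(pale,(230,155,258,180),(208,196,234,220),.009),
"cap":(yel,(312,212,338,234),(278,158,300,180),.012),"ss":(gry,(164,154,188,176),(184,248,210,272),.008),"sl":(gry,(156,220,182,244),(266,256,296,290),.021),
"pot":(grn,(220,200,275,256),(255,180,320,235),.025)}
for k,(c,a,b,z) in L.items():
    p=blob(t,a,c);q=blob(s,b,c)
    print(k,np.round(p,1),np.round(q,1),"tri",tri(ray("top",*p[:2]),ray("side",*q[:2])).round(4),"top",onz("top",*p[:2],z).round(4),"side",onz("side",*q[:2],z).round(4))
a=cv2.resize(t[140:260,150:350],(800,480),interpolation=2);cv2.imwrite("pics/tc.png",a)
a=cv2.resize(s[145:295,170:320],(600,600),interpolation=2);cv2.imwrite("pics/sc.png",a)
E
```

```text
wl [317.5 172.   36.   35. ] [241.3 165.8  22.   17. ] tri [ 0.6014 -0.2245  0.0102] top [ 0.6021 -0.2245  0.01  ] side [ 0.6008 -0.2245  0.01  ]
ws [241.8 167.   19.   24. ] [220.5 208.   18.   15. ] tri [0.6188 0.0067 0.0133] top [0.6219 0.0067 0.009 ] side [0.6183 0.0022 0.009 ]Traceback (most recent call last):
  File "<stdin>", line 8, in <module>
  File "h.py", line 20, in blob
    cs=cv2.findContours(m,0,2)[0];c=cv2.convexHull(max(cs,key=cv2.contourArea))
                                                   ~~~^^^^^^^^^^^^^^^^^^^^^^^^
ValueError: max() iterable argument is empty
```

```bash
python3 - <<'E'
from h import *
t=cv2.imread("pics/top0.png");s=cv2.imread("pics/side0.png")
a=cv2.resize(t[140:260,150:350],(800,480),interpolation=2);cv2.imwrite("pics/tc.png",a)
a=cv2.resize(s[145:295,170:320],(600,600),interpolation=2);cv2.imwrite("pics/sc.png",a)
H=cv2.cvtColor(t,40);S=cv2.cvtColor(s,40)
print("top cap",H[223,318:333].tolist());print("ws",H[168,234:254].tolist());print("ss",H[165,167:184].tolist())
print("side cap",S[169,282:298].tolist());print("ws",S[208,210:232].tolist());print("sl",S[275,270:292].tolist())
E
```

```text
top cap [[11, 165, 162], [27, 164, 255], [30, 138, 255], [30, 134, 255], [30, 139, 255], [30, 146, 255], [30, 142, 255], [30, 144, 255], [30, 145, 255], [30, 149, 255], [30, 142, 255], [30, 138, 255], [27, 166, 255], [11, 157, 112], [12, 154, 114]]
ws [[12, 163, 195], [12, 164, 190], [12, 166, 195], [29, 89, 255], [29, 72, 255], [29, 77, 255], [30, 75, 255], [11, 164, 126], [12, 154, 136], [12, 152, 139], [12, 152, 139], [12, 152, 138], [12, 154, 134], [13, 153, 160], [21, 117, 255], [21, 118, 253], [21, 119, 255], [13, 151, 176], [12, 154, 137], [12, 154, 141]]
ss [[12, 154, 126], [11, 156, 124], [10, 70, 171], [11, 25, 226], [9, 24, 210], [11, 49, 152], [12, 169, 121], [12, 156, 126], [12, 154, 126], [12, 156, 124], [12, 162, 123], [11, 114, 139], [9, 23, 229], [12, 24, 233], [9, 22, 162], [12, 165, 122], [12, 155, 125]]
side cap [[11, 140, 164], [12, 143, 177], [16, 150, 223], [22, 139, 247], [26, 129, 248], [28, 117, 247], [29, 108, 247], [29, 107, 247], [29, 109, 247], [29, 112, 247], [27, 122, 248], [23, 141, 248], [15, 151, 216], [12, 140, 164], [10, 135, 159], [10, 138, 164]]
ws [[10, 140, 169], [11, 145, 167], [11, 137, 181], [14, 120, 234], [22, 88, 249], [26, 69, 248], [26, 65, 248], [25, 74, 248], [24, 79, 248], [22, 90, 248], [21, 98, 247], [21, 93, 249], [24, 81, 249], [25, 74, 249], [25, 74, 249], [22, 88, 248], [17, 107, 240], [15, 115, 228], [13, 124, 205], [12, 131, 156], [10, 141, 147], [10, 138, 148]]
sl [[10, 124, 107], [11, 125, 108], [9, 94, 111], [6, 49, 125], [4, 26, 136], [3, 22, 141], [5, 23, 143], [5, 23, 145], [8, 21, 145], [6, 26, 147], [0, 24, 150], [2, 24, 150], [4, 26, 149], [2, 24, 148], [3, 21, 146], [6, 26, 146], [6, 25, 150], [4, 29, 151], [7, 42, 139], [9, 87, 120], [10, 123, 114], [11, 134, 112]]
```

View pics/tc.png

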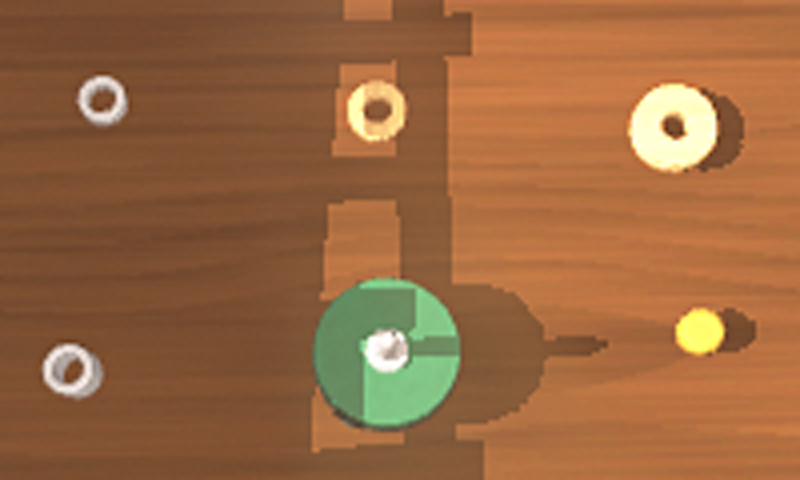

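View pics/sc.png

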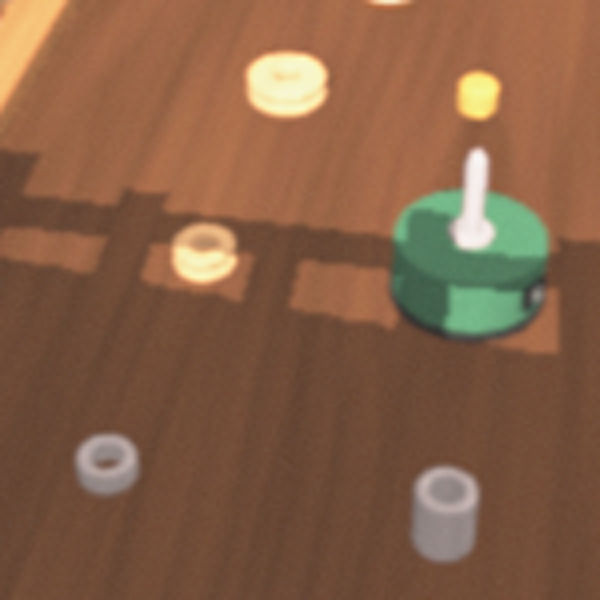

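```bash
python3 - <<'E'
from h import *
t=cv2.imread("pics/top0.png");s=cv2.imread("pics/side0.png")
w=((14,50,140),(38,190,255));gry=((0,0,75),(180,85,255));grn=((55,60,30),(95,255,255))
L={"wl":(w,(300,153,338,190),(225,152,258,180),.010),"ws":(w,(230,155,258,180),(208,196,234,220),.009),
"cap":(w,(312,212,338,234),(278,158,300,180),.012),"ss":(gry,(164,154,188,176),(184,248,210,272),.008),"sl":(gry,(156,220,182,244),(266,256,296,290),.021),
"pot":(grn,(220,200,275,256),(255,187,320,235),.025)}
for k,(c,a,b,z) in L.items():
    p=blob(t,a,c);q=blob(s,b,c)
    print(k,np.round(p,1),np.round(q,1),"tri",tri(ray("top",*p[:2]),ray("side",*q[:2])).round(4),"top",onz("top",*p[:2],z).round(4),"side",onz("side",*q[:2],z).round(4))
p=blob(t,(232,214,262,242),((0,0,150),(180,50,255)));print("shoulder top",p,onz("top",*p[:2],.056))
q=blob(s,(276,178,304,208),((0,0,150),(180,70,255)));print(q)
P=onz("top",*p[:2],.056)
S=cv2.cvtColor(s,40)[178:206]; 
for v in range(178,206,1):
    m=np.where((S[v-178,276:304,1]<75)&(S[v-178,276:304,2]>140))[0]+276
    if len(m):print(v,m[0],m[-1],end="; ")
for z in(.118,.111,.054):print(z,proj("side",(P[0],P[1],z)),proj("top",(P[0],P[1],z)))
E
```

```text
wl [318.3 167.2  20.   14. ] [241.4 165.5  20.   16. ] tri [ 0.6086 -0.2269  0.0116] top [ 0.6173 -0.2277  0.01  ] side [ 0.6008 -0.2262  0.01  ]
ws [243.6 167.4  14.   16. ] [220.6 208.2  16.   15. ] tri [0.6194 0.0014 0.0082] top [0.6205 0.0014 0.009 ] side [0.6179 0.0027 0.009 ]
cap [324.7 222.5  13.   12. ] [289.  168.5  11.   12. ] tri [ 0.4454 -0.2368  0.0103] top [ 0.4465 -0.2365  0.012 ] side [ 0.4441 -0.2339  0.012 ]
ss [175.2 164.5  13.   12. ] [196.2 260.6  17.   16. ] tri [0.6316 0.2102 0.0088] top [0.6331 0.2104 0.008 ] side [0.6306 0.2097 0.008 ]
sl [167.7 232.4  15.   14. ] [280.6 272.9  18.   25. ] tri [0.4239 0.2256 0.0221] top [0.4248 0.2258 0.021 ] side [0.4231 0.2247 0.021 ]
pot [246.3 227.6  36.   36. ] [286.8 210.1  38.   36. ] tri [ 0.4322 -0.0029  0.0252] top [ 0.4341 -0.003   0.025 ] side [ 0.4304 -0.0029  0.025 ]
shoulder top (246.2420634920635, 227.02579365079364, 11, 11) [ 0.43232592 -0.00230563  0.056     ]
(287.9430693069307, 196.2582508250825, 12, 26)
182 288 290; 183 287 291; 184 287 291; 185 286 291; 186 286 291; 187 286 291; 188 286 291; 189 286 291; 190 286 291; 191 286 291; 192 285 291; 193 278 293; 194 276 296; 195 285 298; 196 285 300; 197 285 302; 198 284 303; 199 282 303; 200 283 293; 201 282 293; 202 282 294; 203 283 294; 204 283 293; 205 283 293; 0.118 (np.float64(288.3231032611036), np.float64(182.75490266145638)) (np.float64(246.60166152192858), np.float64(224.46453013886367))
0.111 (np.float64(288.14651362903123), np.float64(184.91358637428758)) (np.float64(246.55872217686246), np.float64(224.77036879372298))
0.054 (np.float64(286.7590407150474), np.float64(201.87446423705512)) (np.float64(246.23119755120064), np.float64(227.10318711667347))
```

Request:
jog_arm(deltas=[[[1,3.8,4.1,0,-0.0425],[1,3.8,4.1,0,-0.0425],[1,3.8,4.1,0,-0.0425],[1,3.8,4.1,0,-0.0425],[1,3.8,4.1,0,-0.0425],[1,3.8,4.1,0,-0.0425],[1,3.8,4.1,0,-0.0425],[1,3.8,4.1,0,-0.0425]]], force=20)

```text
time_s: 1.1
tcp_pos: [0.5298, -0.3067, 0.2454]
eef_rot: [180.0, -0.0, 179.9]
contact_force: [0.7, 0.0, -0.3]
gripper_width: 0.0874
gripper_force: 0.0
```

Request:
jog_arm(deltas=[[[1,3.6,4.1,-2,0],[1,3.6,4.1,-3,0],[1,0,0.1,-5,0],[1,0,0,-4,0],[1,0,0,-3,0],[1,0,0,0,0]]])

```text
time_s: 1.85
tcp_pos: [0.599, -0.2251, 0.0728]
eef_rot: [180.0, -0.3, 180.0]
contact_force: [0.3, 1.0, 0.8]
gripper_width: 0.0872
gripper_force: 0.0
```

```bash
python3 - <<'E'
from h import *
a=r.capture("side");t=r.capture("top")
cv2.imwrite("pics/g1.png",cv2.hconcat([cv2.resize(a[110:210,190:290],(400,400),interpolation=2),cv2.resize(t[120:220,270:370],(400,400),interpolation=2)]))
E
```

```text
(no output)
```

View pics/g1.png

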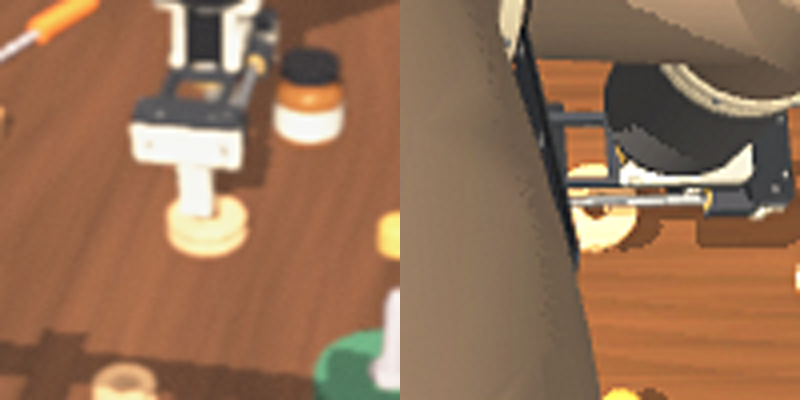

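Request:
jog_arm(deltas=[[[1,0.1,0,-2,0],[1,0,0,-2,0],[1,0,0,-0.7,0],[1,0,0,0,0],[-1,0,0,0,0],[-1,0,0,0,0],[-1,0,0,0,0],[-1,0,0,0,0]]])

```text
time_s: 2.95
tcp_pos: [0.6023, -0.2254, 0.0291]
eef_rot: [-180.0, 0.0, 180.0]
contact_force: [-0.4, 0.8, 3.8]
gripper_width: 0.0636
gripper_force: 20.0
```

Request:
jog_arm(deltas=[[[0.9,0,0,0,0],[0.9,0,0,-0.3,0],[0.9,0,0,-0.3,0],[-1,0,0,0,0],[-1,0,0,0,0],[-1,0,0,0,0],[-1,0,0,0.5,0],[-1,0,0,1.5,0]]])

```text
time_s: 3.95
tcp_pos: [0.6014, -0.2253, 0.0426]
eef_rot: [180.0, -0.1, 180.0]
contact_force: [0.2, 0.0, -0.8]
gripper_width: 0.0639
gripper_force: 20.0
```

Request:
jog_arm(deltas=[[[-1,0,0,5,0],[-1,-1.5,2,4,0],[-1,-3,4,3.2,0],[-1,-3.5,4.5,0,0],[-1,-3.5,4.5,0,0],[-1,-3,4,0,0],[-1,-2.6,3.2,0,0],[-1,0,0,0,0]]])

```text
time_s: 4.95
tcp_pos: [0.4299, -0.0019, 0.1661]
eef_rot: [179.9, 0.1, -179.8]
contact_force: [0.1, 0.9, -0.4]
gripper_width: 0.0636
gripper_force: 20.0
```

Request:
jog_arm(deltas=[[[-1,0,0,0,0],[-1,0,0,0,0]]])

```text
time_s: 5.2
tcp_pos: [0.4315, -0.0039, 0.1648]
eef_rot: [180.0, 0.0, 179.9]
contact_force: [1.1, -0.2, -0.3]
gripper_width: 0.0639
gripper_force: 20.0
```

```bash
python3 - <<'E'
from h import *
a=r.capture("side");t=r.capture("top")
cv2.imwrite("pics/g2.png",cv2.hconcat([cv2.resize(a[130:230,240:340],(400,400),interpolation=2),cv2.resize(t[170:270,200:300],(400,400),interpolation=2)]))
E
```

```text
(no output)
```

View pics/g2.png

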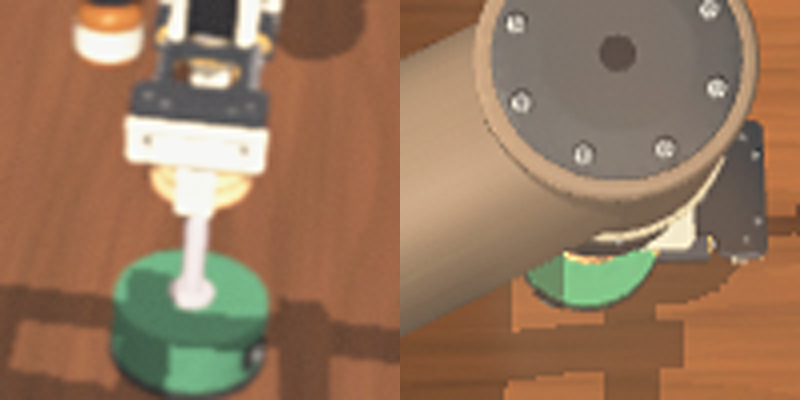

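Request:
jog_arm(deltas=[[[-1,0,0,-1.5,0],[-1,0,0,-1.5,0],[-1,0,0,-1,0],[-1,0,0,-1,0],[-1,0,0,-1,0],[-1,0,0,0,0]]])

```text
time_s: 6.05
tcp_pos: [0.4305, -0.0036, 0.1039]
eef_rot: [-180.0, -0.1, 180.0]
contact_force: [-0.6, -0.5, -1.5]
gripper_width: 0.0637
gripper_force: 20.0
```

Request:
jog_arm(deltas=[[[-1,0,0,-1,0],[-1,0,0,-1,0],[-1,0,0,-0.6,0],[-1,0,0,0,0],[-1,0,0,0,0]]])

```text
time_s: 6.68
tcp_pos: [0.4311, -0.0033, 0.0787]
eef_rot: [-180.0, 0.0, 180.0]
contact_force: [0.8, 0.0, -1.3]
gripper_width: 0.064
gripper_force: 20.0
```

Request:
jog_arm(deltas=[[[-1,0,0,-0.2,0],[-1,0,0,0,0],[1,0,0,0,0],[1,0,0,0,0],[1,0,0,0,0],[1,0,0,2,0],[1,0,0,5,0],[1,0,0,5,0]]])

```text
time_s: 7.68
tcp_pos: [0.4306, -0.0036, 0.1978]
eef_rot: [-180.0, -0.0, 180.0]
contact_force: [1.6, 0.5, -0.3]
gripper_width: 0.0878
gripper_force: 0.0
```

Request:
jog_arm(deltas=[[[1,4,4.3,0,0],[1,4,4.2,0,0],[1,4,4.3,0,0],[1,4,4.2,0,0],[1,4.1,4.3,-3,0],[1,0,0,-5,0],[1,0,0,-3.5,0],[1,0,0,0,0]]])

```text
time_s: 8.68
tcp_pos: [0.6275, 0.2059, 0.08]
eef_rot: [-179.8, -0.3, 180.0]
contact_force: [-0.1, -1.1, 0.6]
gripper_width: 0.0877
gripper_force: 0.0
```

```bash
python3 - <<'E'
from h import *
a=r.capture("side")
cv2.imwrite("pics/g3.png",cv2.resize(a[170:300,170:330],(800,650))[:600])
s=r.get_state();print(s["tcp_pos"],s["contact_force"])
E
```

```text
[0.62907152 0.20659077 0.08265755] [ 0.27784263 -0.36515131  0.76645248]
```

View pics/g3.png

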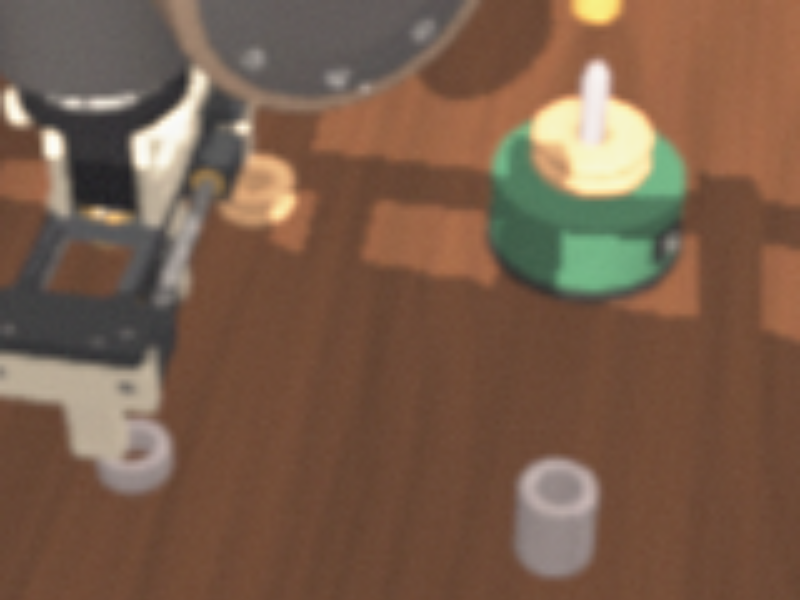

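Request:
jog_arm(deltas=[[[1,0.2,0.3,-2,0],[1,0,0,-2,0],[1,0,0,-1.2,0],[1,0,0,-0.4,0],[1,0,0,0,0]]])

```text
time_s: 9.35
tcp_pos: [0.6317, 0.2101, 0.0278]
eef_rot: [180.0, 0.0, 180.0]
contact_force: [0.1, -1.0, 0.7]
gripper_width: 0.0877
gripper_force: 0.0
```

Request:
jog_arm(deltas=[[[1,0,0,0,0]]])

```text
time_s: 9.48
tcp_pos: [0.6319, 0.2102, 0.0282]
eef_rot: [180.0, 0.1, 180.0]
contact_force: [-0.2, -0.4, 0.5]
gripper_width: 0.0873
gripper_force: 0.0
```

Request:
jog_arm(deltas=[[[1,0,0,-0.6,0],[1,0,0,0,0],[-1,0,0,0,0],[-1,0,0,0,0],[-1,0,0,0,0],[-1,0,0,0,0],[-1,0,0,0,0],[-1,0,0,0,0]]], force=25)

```text
time_s: 10.48
tcp_pos: [0.6314, 0.21, 0.0214]
eef_rot: [-180.0, -0.0, 180.0]
contact_force: [0.8, 0.1, 0.0]
gripper_width: 0.0341
gripper_force: 25.0
```

```bash
python3 - <<'E'
from h import *
a=r.capture("side")
cv2.imwrite("pics/g4.png",cv2.resize(a[190:290,150:250],(600,600),interpolation=2))
print(np.round([r.get_state()["gripper_width"] ],4), proj("side",(.6316,.2102,0)),proj("side",(.6316,.2102,.016)))
t=r.capture("top");cv2.imwrite("pics/g4t.png",cv2.resize(t[110:210,130:230],(600,600),interpolation=2))
E
```

```text
[0.0348] (np.float64(195.98108637953797), np.float64(262.9436497582251)) (np.float64(195.50888100278854), np.float64(258.35282059495273))
```

View pics/g4.png

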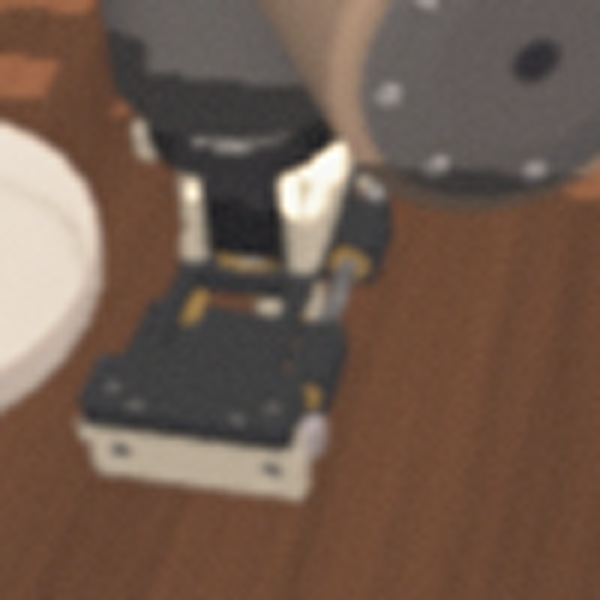

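Request:
jog_arm(deltas=[[[-1,0,0,2,0],[-1,0,0,5,0],[-1,0,0,5,0],[-1,0,0,2.3,0],[-1,0,0,0,0],[-1,0,0,0,0]]])

```text
time_s: 11.32
tcp_pos: [0.6307, 0.2097, 0.1632]
eef_rot: [-180.0, -0.1, 180.0]
contact_force: [-0.1, 0.4, -1.0]
gripper_width: 0.0344
gripper_force: 25.0
```

```bash
python3 - <<'E'
from h import *
a=r.capture("side")
u,v=map(int,proj("side",(.6316,.2102,.15)));print(u,v)
cv2.imwrite("pics/g5.png",cv2.resize(a[v-40:v+60,max(u-50,0):u+50],(600,600),interpolation=2))
E
```

```text
191 216
```

View pics/g5.png

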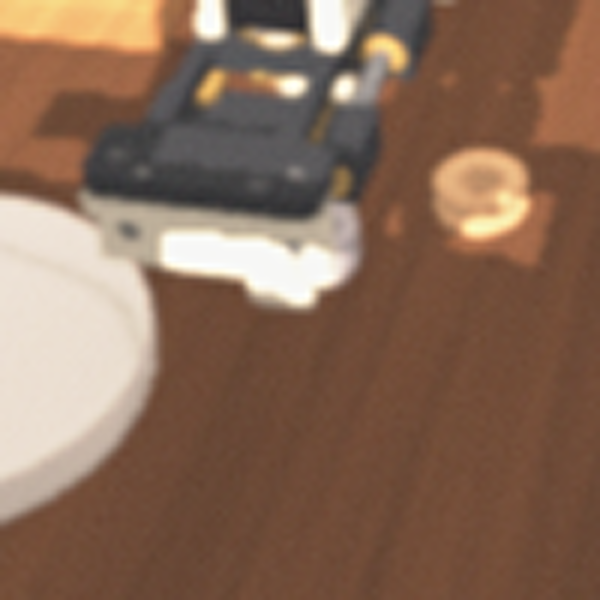

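```bash
python3 - <<'E'
from h import *
s=r.get_state();x,y,z=s["tcp_pos"];print(s["tcp_pos"],s["eef_rot"])
for zz in(-.019,-.011,-.003):print("centre",proj("side",(x,y,z+zz)),"R edge",proj("side",(x-.018,y,z+zz)),"fingerfront",proj("side",(x,y+.024,z+zz)))
E
python3 - <<'E'
import cv2
a=cv2.imread("pics/g5.png")[200:330,60:400]
cv2.imwrite("pics/g6.png",cv2.resize(cv2.convertScaleAbs(a,alpha=0.6),(800,306)))
E
```

```text
[0.63063007 0.2095976  0.16278019] [-1.79940525e+02 -1.27320698e-01  1.79976307e+02]
centre (np.float64(191.87097855797825), np.float64(218.0319920350017)) R edge (np.float64(199.6833147970164), np.float64(218.9697380406763)) fingerfront (np.float64(188.744394429798), np.float64(225.05992831029303))
centre (np.float64(191.59120668224796), np.float64(215.28531834330352)) R edge (np.float64(199.44504263718224), np.float64(216.22096306956107)) fingerfront (np.float64(188.44118473416307), np.float64(222.29104976889485))
centre (np.float64(191.30840168001637), np.float64(212.5088667879699)) R edge (np.float64(199.20418048676066), np.float64(213.44230923510364)) fingerfront (np.float64(188.1346144794789), np.float64(219.49148296134877))
```

View pics/g6.png

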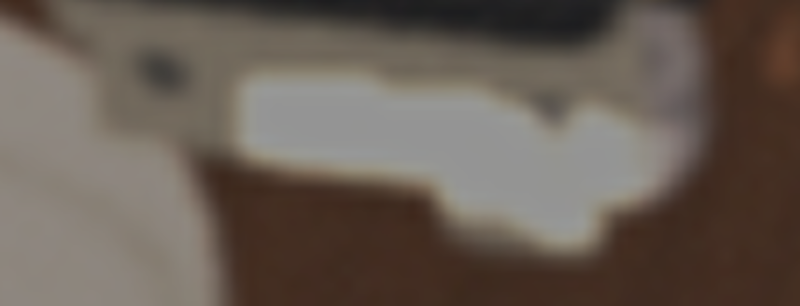

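Request:
jog_arm(deltas=[[[-1,-2,-2.2,0,0],[-1,-4,-4.2,0,0],[-1,-4,-4.3,0,0],[-1,-4,-4.3,0,0],[-1,-4,-4.2,0,0],[-1,-1.9,-2.1,0,0],[-1,0,0,0,0],[-1,0,0,0,0]]])

```text
time_s: 12.38
tcp_pos: [0.4332, -0.0027, 0.1643]
eef_rot: [-180.0, 0.0, 180.0]
contact_force: [0.7, 0.9, -1.1]
gripper_width: 0.0347
gripper_force: 25.0
```

```bash
python3 - <<'E'
from h import *
a=r.capture("side")
cv2.imwrite("pics/g7.png",cv2.resize(a[130:230,240:340],(600,600),interpolation=2))
x,y,z=r.get_state()["tcp_pos"];print(x,y,z,proj("side",(x-.018,y,z-.013)),proj("side",(x+.018,y,z-.013)),proj("side",(x,y,z-.0215)))
E
```

```text
0.4332757954218215 -0.002501042636632031 0.16421020302713704 (np.float64(295.7853069540316), np.float64(172.90333010194)) (np.float64(281.8865830193268), np.float64(171.4922131927707)) (np.float64(288.5996676645993), np.float64(174.91637625763224))
```

View pics/g7.png

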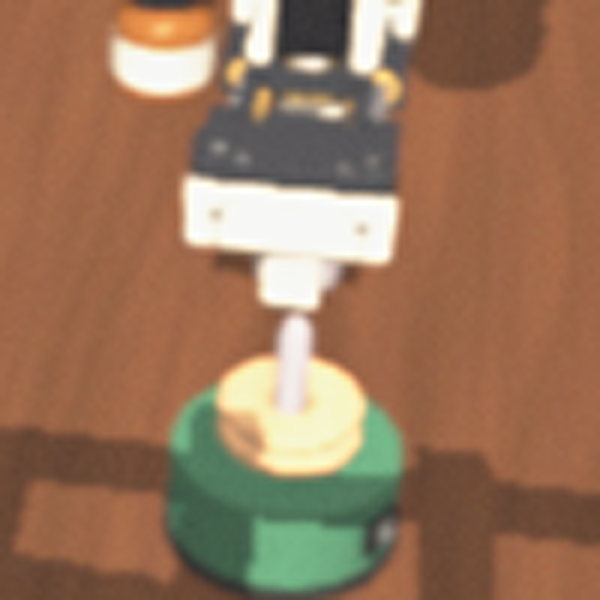

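Request:
jog_arm(deltas=[[[-1,-0.1,0,-1,0],[-1,0,0,-1.5,0],[-1,0,0,-1,0],[-1,0,0,-1,0],[-1,0,0,-1,0],[-1,0,0,-0.5,0],[-1,0,0,0,0],[-1,0,0,0,0]]])

```text
time_s: 13.42
tcp_pos: [0.4317, -0.003, 0.1047]
eef_rot: [180.0, 0.0, 180.0]
contact_force: [0.3, -0.5, -0.4]
gripper_width: 0.0346
gripper_force: 25.0
```

Request:
jog_arm(deltas=[[[-1,0,0,-0.5,0],[-1,0,0,-0.3,0],[-1,0,0,0,0],[-1,0,0,0,0]]])

```text
time_s: 13.92
tcp_pos: [0.4315, -0.003, 0.0964]
eef_rot: [-180.0, -0.0, 180.0]
contact_force: [-0.2, -0.4, -1.0]
gripper_width: 0.0347
gripper_force: 25.0
```

Request:
jog_arm(deltas=[[[-1,0,0,-0.1,0],[-1,0,0,0,0],[1,0,0,0,0],[1,0,0,0,0],[1,0,0,0,0],[1,0,0,2,0],[1,0,0,5,0],[1,0,0,3,0]]])

```text
time_s: 14.92
tcp_pos: [0.432, -0.0029, 0.1975]
eef_rot: [180.0, 0.1, -180.0]
contact_force: [1.3, -0.0, 0.1]
gripper_width: 0.0856
gripper_force: 0.0
```

Request:
jog_arm(deltas=[[[1,4,0,0,0],[1,5,0,0,0],[1,5,0.4,0,0],[1,4.7,0,-4,0],[1,0,0,-5,0],[1,0,0,-3,0],[1,0,0,0,0],[1,0,0,0,0]]])

```text
time_s: 15.92
tcp_pos: [0.6193, 0.0011, 0.0767]
eef_rot: [180.0, 0.1, -180.0]
contact_force: [1.1, -0.1, -0.0]
gripper_width: 0.0878
gripper_force: 0.0
```

```bash
python3 - <<'E'
from h import *
a=r.capture("side")
cv2.imwrite("pics/g8.png",cv2.resize(a[140:240,200:320],(720,600),interpolation=2))
s=r.get_state();print(s["tcp_pos"],s["contact_force"])
x,y,z=s["tcp_pos"];print(proj("side",(x,y+.05,z-.019)))
E
```

```text
[0.61958055 0.00130208 0.07723642] [ 0.33383021 -0.31176531  0.41892937]
(np.float64(215.1867615364146), np.float64(205.0398575941005))
```

View pics/g8.png

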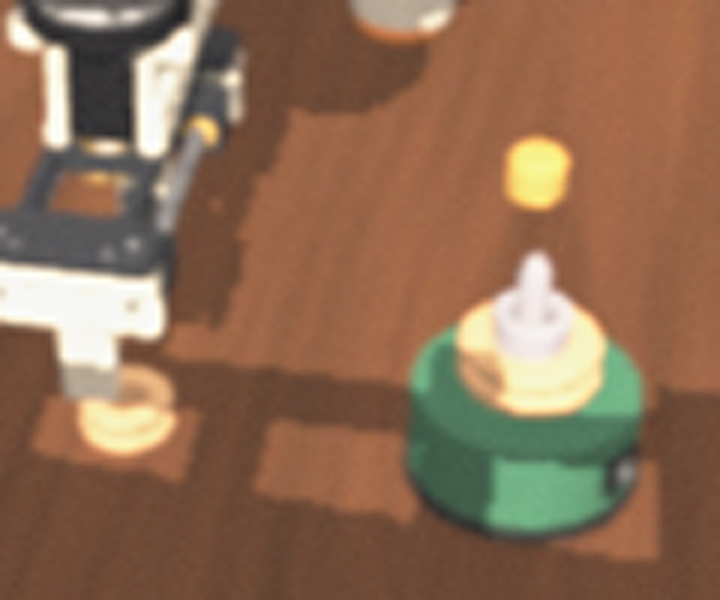

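Sleeve is seated on the wheel (side px ≈ 289,192). Now grasp the small wheel.

Request:
jog_arm(deltas=[[[1,0,0,-2,0],[1,0,0,-2,0],[1,0,0,-1,0],[1,0,0,-0.5,0],[1,0,0,0,0],[1,0,0,0,0]]])

```text
time_s: 16.73
tcp_pos: [0.6189, 0.0011, 0.0211]
eef_rot: [180.0, 0.1, 180.0]
contact_force: [0.2, -0.4, 0.7]
gripper_width: 0.0876
gripper_force: 0.0
```

Request:
jog_arm(deltas=[[[-1,0,0,0,0],[-1,0,0,0,0],[-1,0,0,0,0],[-1,0,0,0,0],[-1,0,0,0,0],[-1,0,0,0,0]]], force=15)

```text
time_s: 17.48
tcp_pos: [0.6184, 0.001, 0.0203]
eef_rot: [-180.0, -0.0, 180.0]
contact_force: [-0.1, -0.9, 0.6]
gripper_width: 0.0438
gripper_force: 15.0
```

Request:
jog_arm(deltas=[[[-1,0,0,2,0],[-1,0,0,5,0],[-1,0,0,5,0],[-1,-3,0,2.5,0],[-1,-5,0,0,0],[-1,-5,-0.4,0,0],[-1,-4,0,0,0],[-1,-1.7,0,0,0]]])

```text
time_s: 18.48
tcp_pos: [0.4295, -0.0033, 0.1656]
eef_rot: [180.0, 0.0, -180.0]
contact_force: [1.6, 0.5, 0.3]
gripper_width: 0.0432
gripper_force: 15.0
```

Request:
jog_arm(deltas=[[[-1,0,0,0,0],[-1,0,0,0,0],[-1,0,0,0,0]]])

```text
time_s: 18.85
tcp_pos: [0.4323, -0.0028, 0.1652]
eef_rot: [-180.0, -0.0, 180.0]
contact_force: [0.5, -0.1, -0.4]
gripper_width: 0.043
gripper_force: 15.0
```

```bash
python3 - <<'E'
from h import *
a=r.capture("side")
cv2.imwrite("pics/g9.png",cv2.resize(a[130:230,240:340],(600,600),interpolation=2))
x,y,z=r.get_state()["tcp_pos"];print(x,y,z,proj("side",(x-.022,y,z-.013)),proj("side",(x+.022,y,z-.013)))
E
```

```text
0.4321268695639775 -0.00293661038927526 0.1651172703282685 (np.float64(297.82399951255957), np.float64(172.72116469943472)) (np.float64(280.82838608705543), np.float64(170.99774858561062))
```

View pics/g9.png

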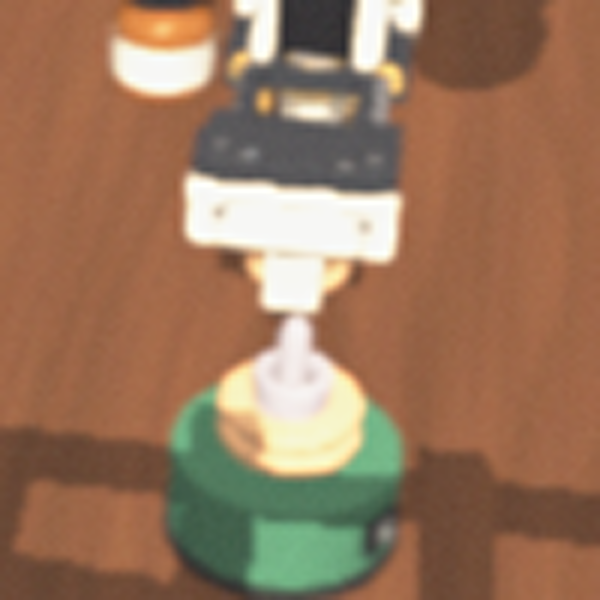

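Request:
jog_arm(deltas=[[[-1,0,0,-1,0],[-1,0,0,-1,0],[-1,0,0,-1,0],[-1,0,0,-1,0],[-1,0,0,-0.6,0],[-1,0,0,-0.5,0],[-1,0,0,0,0],[-1,0,0,0,0]]])

```text
time_s: 19.9
tcp_pos: [0.4317, -0.0029, 0.1146]
eef_rot: [180.0, 0.0, 180.0]
contact_force: [-0.0, -0.2, -0.6]
gripper_width: 0.0432
gripper_force: 15.0
```

Request:
jog_arm(deltas=[[[-1,0,0,-0.3,0],[-1,0,0,0,0],[-1,0,0,0,0],[1,0,0,0,0],[1,0,0,0,0],[1,0,0,0,0],[1,0,0,3,0],[1,0,0,4,0]]])

```text
time_s: 20.9
tcp_pos: [0.4307, -0.0033, 0.1815]
eef_rot: [-179.9, -0.1, 180.0]
contact_force: [1.2, 1.2, -0.6]
gripper_width: 0.0855
gripper_force: 0.0
```

Request:
jog_arm(deltas=[[[1,0,-4,0,0],[1,0.4,-5,0,0],[1,1,-5,0,0],[1,0,-5,0,0],[1,0,-4.3,-3,0],[1,0,0,-5,0],[1,0,0,-3,0],[1,0,0,0,0]]])

```text
time_s: 21.9
tcp_pos: [0.4436, -0.236, 0.0694]
eef_rot: [180.0, -0.3, 180.0]
contact_force: [0.1, -0.4, 0.0]
gripper_width: 0.0879
gripper_force: 0.0
```

```bash
python3 - <<'E'
from h import *
a=r.capture("side")
cv2.imwrite("pics/g10.png",cv2.resize(a[120:220,230:350],(720,600),interpolation=2))
s=r.get_state();print(s["tcp_pos"],s["contact_force"])
E
```

```text
[ 0.44507702 -0.23609166  0.07110614] [-0.12376471  0.28254991 -0.42069284]
```

View pics/g10.png

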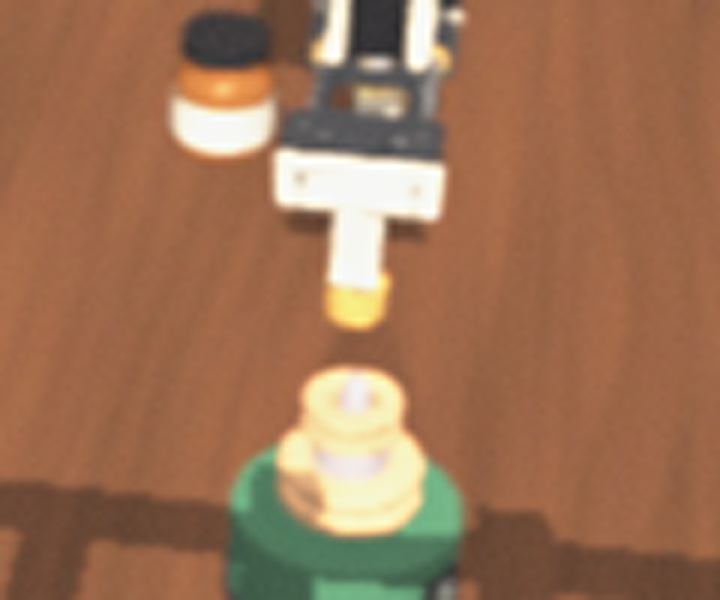

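Request:
jog_arm(deltas=[[[1,0,0,-2,0],[1,0,0,-1.5,0],[1,0,0,-1,0],[1,0,0,-0.4,0],[1,0,0,0,0],[1,0,0,0,0]]])

```text
time_s: 22.7
tcp_pos: [0.4458, -0.2361, 0.0228]
eef_rot: [-180.0, 0.0, 180.0]
contact_force: [0.6, -0.1, -0.3]
gripper_width: 0.0878
gripper_force: 0.0
```

Request:
jog_arm(deltas=[[[-1,0,0,0,0],[-1,0,0,0,0],[-1,0,0,0,0],[-1,0,0,0,0],[-1,0,0,0,0],[-1,0,0,0,0],[-1,0,0,0,0]]], force=25)

```text
time_s: 23.58
tcp_pos: [0.4455, -0.236, 0.0224]
eef_rot: [180.0, 0.0, 180.0]
contact_force: [-0.4, 0.3, -0.3]
gripper_width: 0.0306
gripper_force: 25.0
```

Request:
jog_arm(deltas=[[[-1,0,0,2,0],[-1,0,0,5,0],[-1,0,0,5,0],[-1,0,3,1.8,0],[-1,-0.6,5,0,0],[-1,-0.8,5,0,0],[-1,0,5,0,0],[-1,0,3,0,0]]])

```text
time_s: 24.58
tcp_pos: [0.431, -0.0242, 0.1605]
eef_rot: [180.0, 0.0, -179.9]
contact_force: [0.7, 0.6, -0.7]
gripper_width: 0.0306
gripper_force: 25.0
```

Request:
jog_arm(deltas=[[[-1,0,2.3,0,0],[-1,0,0,0,0],[-1,0,0,0,0],[-1,0,0,0,0]]])

```text
time_s: 25.08
tcp_pos: [0.4313, -0.0036, 0.1603]
eef_rot: [-180.0, -0.0, 179.9]
contact_force: [0.6, 0.6, -0.5]
gripper_width: 0.0307
gripper_force: 25.0
```

```bash
python3 - <<'E'
from h import *
a=r.capture("side");cv2.imwrite("pics/g11.png",a)
x,y,z=r.get_state()["tcp_pos"];print(x,y,z,proj("side",(x-.016,y,z-.013)),proj("side",(x+.016,y,z-.013)),proj("side",(x,y,z)))
H=cv2.cvtColor(a,40)
for v in range(164,186,2):print(v,[tuple(p) for p in H[v,276:302,:2].tolist()])
E
```

```text
0.4313215018006183 -0.0036276093601024404 0.16029169799745382 (np.float64(295.68273894110865), np.float64(173.91981664187557)) (np.float64(283.3613453729612), np.float64(172.6647787053209)) (np.float64(289.8558613004891), np.float64(169.09913935624164))
164 [(30, 7), (30, 5), (30, 5), (30, 4), (30, 4), (23, 4), (23, 4), (30, 4), (30, 3), (30, 3), (30, 2), (30, 2), (30, 3), (30, 3), (30, 3), (30, 4), (30, 5), (30, 6), (30, 8), (27, 10), (27, 11), (27, 11), (25, 13), (25, 17), (22, 25), (22, 26)]
166 [(19, 31), (20, 26), (24, 14), (26, 8), (26, 7), (30, 6), (30, 6), (30, 6), (30, 5), (30, 4), (30, 4), (30, 4), (27, 9), (24, 20), (24, 20), (25, 18), (24, 16), (26, 14), (24, 10), (26, 8), (30, 5), (30, 5), (30, 4), (23, 4), (30, 4), (30, 4)]
168 [(21, 28), (23, 21), (24, 5), (30, 2), (30, 2), (30, 2), (30, 2), (30, 2), (30, 2), (30, 2), (30, 2), (30, 2), (30, 2), (30, 2), (30, 2), (30, 2), (30, 2), (30, 2), (30, 2), (30, 2), (30, 2), (30, 2), (25, 6), (23, 21), (19, 37), (19, 33)]
170 [(25, 13), (30, 6), (30, 1), (30, 2), (30, 2), (30, 2), (30, 2), (30, 1), (30, 1), (30, 2), (30, 2), (30
[... 1334 characters left out ...]
, (38, 4), (38, 4), (40, 3), (30, 3), (30, 7), (21, 40), (13, 94), (12, 140), (11, 141), (10, 134), (10, 135), (11, 138), (11, 142), (11, 141)]
182 [(11, 139), (11, 140), (11, 142), (11, 143), (11, 143), (11, 135), (12, 132), (16, 121), (21, 93), (25, 73), (25, 65), (24, 59), (20, 46), (17, 33), (21, 36), (24, 50), (22, 73), (18, 100), (13, 129), (11, 137), (11, 139), (10, 139), (11, 140), (10, 141), (10, 139), (11, 139)]
184 [(11, 143), (10, 141), (11, 144), (11, 143), (12, 134), (19, 107), (26, 70), (27, 57), (28, 54), (27, 60), (25, 59), (16, 36), (10, 12), (6, 5), (15, 10), (23, 30), (27, 50), (29, 53), (28, 57), (22, 88), (14, 125), (11, 135), (11, 140), (10, 141), (10, 141), (10, 142)]
```

Request:
jog_arm(deltas=[[[-1,0,0,-0.8,0],[-1,0,0,-0.7,0],[-1,0,0,-0.6,0],[-1,0,0,-0.5,0],[-1,0,0,-0.2,0],[-1,0,0,0,0],[-1,0,0,0,0],[-1,0,0,0,0]]])

```text
time_s: 26.12
tcp_pos: [0.4315, -0.0029, 0.1326]
eef_rot: [180.0, 0.0, 180.0]
contact_force: [0.2, -0.3, -0.6]
gripper_width: 0.0308
gripper_force: 25.0
```

Request:
jog_arm(deltas=[[[-1,0,0,-0.2,0],[-1,0,0,0,0],[-1,0,0,0,0],[1,0,0,0,0],[1,0,0,0,0],[1,0,0,0,0],[1,0,0,3,0],[1,0,0,5,0]]])

```text
time_s: 27.12
tcp_pos: [0.4304, -0.0034, 0.2101]
eef_rot: [-179.9, -0.2, 180.0]
contact_force: [2.0, 0.1, 0.7]
gripper_width: 0.0747
gripper_force: 0.0
```

Request:
jog_arm(deltas=[[[1,3,-3,3,0],[1,4,-4,0,0],[1,4,-4,0,0],[1,0,0,0,0],[1,0,0,0,0],[1,0,0,0,0]]])

```text
time_s: 27.88
tcp_pos: [0.5409, -0.1124, 0.2406]
eef_rot: [180.0, 0.0, -180.0]
contact_force: [-0.1, -0.2, -0.2]
gripper_width: 0.0874
gripper_force: 0.0
```

```bash
python3 - <<'E'
from h import *
a=r.capture("side");cv2.imwrite("pics/g12.png",a)
P=np.array([.431,-.003,0])
for z in(.054,.074,.090,.108,.132):print(z,np.round(proj("side",P+[0,0,z]),1),np.round(proj("side",P+[-.016,0,z]),1),np.round(proj("side",P+[0,.016,z]),1))
H=cv2.cvtColor(a,40)
for u in(286,289,292):print(u,[(v,*H[v,u].tolist()) for v in range(168,212)])
print([(u,*H[182,u].tolist()) for u in range(278,300)])
E
```

```text
0.054 [287.3 201.8] [293.1 202.4] [286.7 205.4]
0.074 [287.7 195.9] [293.7 196.6] [287.2 199.5]
0.09 [288.1 191.2] [294.1 191.8] [287.6 194.7]
0.108 [288.6 185.7] [294.6 186.4] [288.  189.3]
0.132 [289.2 178.3] [295.3 178.9] [288.7 181.8]
286 [(168, 10, 139, 160), (169, 11, 141, 159), (170, 11, 143, 155), (171, 11, 142, 156), (172, 11, 138, 155), (173, 11, 136, 154), (174, 10, 139, 149), (175, 11, 142, 162), (176, 15, 151, 227), (177, 24, 134, 250), (178, 27, 119, 248), (179, 27, 118, 248), (180, 28, 117, 247), (181, 29, 112, 247), (182, 28, 116, 247), (183, 27, 124, 247), (184, 25, 128, 247), (185, 25, 128, 247), (186, 25, 129, 247), (187, 26, 126, 247), (188, 26, 112, 247), (189, 26, 80, 247), (190, 27, 61, 247), (191, 26, 67, 247), (192, 23, 81, 247), (193, 24, 77, 247), (194, 27, 64, 247), (195, 23, 57, 247), (196, 13, 25, 245), (197, 9, 14, 241), (198, 9, 15, 241), (199, 17, 30, 246), (200, 26, 49, 247), (201, 28, 57, 247), (202, 28, 52, 247), (203, 29, 46, 247), (204, 27, 59, 247), (205, 25, 68, 247), (206, 27, 61, 248), (207, 27, 64, 250), (208, 17, 109, 247), (209, 24, 74, 14
[... 1611 characters left out ...]
 (200, 27, 49, 247), (201, 28, 50, 247), (202, 29, 46, 247), (203, 29, 45, 247), (204, 27, 58, 247), (205, 26, 67, 247), (206, 28, 53, 248), (207, 28, 59, 250), (208, 17, 109, 246), (209, 27, 71, 140), (210, 68, 78, 121), (211, 69, 89, 121)]
[(278, 10, 141, 164), (279, 10, 142, 162), (280, 10, 142, 163), (281, 11, 133, 176), (282, 12, 131, 210), (283, 16, 139, 229), (284, 21, 142, 243), (285, 25, 131, 247), (286, 28, 116, 247), (287, 29, 107, 247), (288, 30, 99, 247), (289, 30, 97, 247), (290, 30, 94, 247), (291, 30, 97, 247), (292, 29, 103, 247), (293, 29, 111, 248), (294, 26, 129, 249), (295, 18, 150, 240), (296, 14, 150, 173), (297, 11, 138, 148), (298, 11, 139, 154), (299, 10, 141, 161)]
```

```bash
python3 -c "
from plant import r
print(r.close_job())"
```

```text
the job is handed in; nothing more can be done
None
```

The large wheel, short sleeve, small wheel and cap are on the shaft in that order and released. Camera pictures showed the first three seated, and the cap's edges measured within about 1 pixel of their seated position. I handed the job in at about 28 s, and no verdict was returned.

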